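# Hold the coffee machine's water tank lid open for filling

### The job

The capsule machine's water tank is empty and somebody has left an espresso cup on its lid. Stand the cup upright in the middle of the empty saucer on the wooden tray and let go of it; then lift the tank lid by the tongue that sticks out at the back, to 60 degrees from shut, and keep it there so that I can pour water in: the lid falls shut if let go, so finish while still holding it at 60 degrees. Leave everything else on the counter where it stands.

Things in the scene. Friction and masses are not known exactly. Their poses are not given: they have to be found in the camera images.
- machine_lid_seat (a point): Fixed point on the black capsule machine: middle of the shut lid's top face, 195 mm above the counter. x to the brewing front, y along the hinge, z up. The machine, 108 mm wide, runs from 55 mm behind this point (tongue not counted) to 280 mm in front of it; all its top is at 195 mm but for a steel lever loop (up to 210 mm) 80 to 275 mm in front. It does not move.
- tank_lid (a joint): Opening angle of the grey lid on the clear water tank at the machine's back, rad: 0 shut and level, growing as its back edge rises, stop at 1.40; 60 degrees is 1.047. It turns about its front edge. Free hinge without a catch: the lid (about 80 g) falls shut from any angle.
- lid_hinge (a point): Point on the hinge axis, half-way across the lid, 193 mm above the counter. Its axes turn with the lid: y along the hinge, -x towards the tongue, z out of the lid's top face. The lid plate reaches 106 mm back from here (x), is 108 mm wide (y) and 7 mm thick (its top face 2 mm above the axis).
- lid_tongue (a point): Where to hold the lid's tongue; moves with the lid, 122 mm from lid_hinge along -x (axes as lid_hinge). The tongue is a flat bar sticking out 29 mm past the lid's edge, clear of the tank, 24 mm wide (y), 10 mm thick (z); this point is at mid thickness, 16 mm from the edge, 13 mm from the end. Gripped across its width from above it can turn between the fingers as the lid swings.
- cup_mid (a point): The white espresso cup standing on the tank lid, a loose cup: point on its axis half-way up (29 mm above its foot). 58 mm high, 60 mm across over the upper half, foot 42 mm across, about 110 g. z is its axis, upwards when it stands; a small loop handle points to its +y, out to 49 mm from the axis.
- saucer: The empty white saucer on the tray, loose, 104 mm across and 12 mm high; origin at the centre of its underside, which is 10 mm above the counter. Its flat inner floor, 60 mm across, on which the cup is to stand, is 5 mm above the origin.
- tray: Low wooden tray, 200 mm (x) by 345 mm (y), heavy, does not move; origin under its centre, on the counter. Its floor is 10 mm above the counter and its rim 16 mm. On it, in a row along its y, 18 mm to +x of its middle and some 110 mm apart, stand the empty saucer, another saucer with a cup, and the sugar pot, in any order; a teaspoon lies along the -x side.
- other_cup: A second espresso cup like the first, standing on the other saucer; origin at its foot. To be left alone.
- other_saucer: The saucer under the second cup, like the empty one; origin under its centre. To be left alone.
- sugar_pot: Steel sugar pot with a knob, 60 mm across, 67 mm high, on the tray; origin under its centre. To be left alone.
- teaspoon: Steel teaspoon, 135 mm long, lying along the tray's -x side; to be left alone.
- jug: Glass water jug, 100 mm across, 185 mm high, handle to its +y out to 94 mm, on the counter to the robot's left; origin under its centre. To be left alone.
- coffee_jar: White coffee jar with a wooden cap, 84 mm across, 150 mm high, on the counter to the robot's right; origin under its centre. To be left alone.
Not all that is in view belongs to the job. What is shaped like the part that bears cup_mid but turquoise is not meant. Leave any black look-alike of the saucer alone.

How it is judged:
On the way, in this order (a step that is already met when the one before it is completed fails the run):
1. the cup stands upright on the empty saucer, let go, with the tank lid shut (horizontal distance between cup_mid and saucer below 0.015 m and angle between cup_mid's own z axis and vertical below 0.12 rad and contact force between cup and saucer above 0.3 N and contact force between cup and the fingers below 0.05 N and value of joint tank_lid below 0.1 rad), for 0.3 s.
2. the lid is held at about 60 degrees (value of joint tank_lid between 0.925 and 1.17 rad and contact force between tank_lid and the fingers above 0.02 N), for 0.3 s.
At the end, for the whole second after the job is handed in: The lid is still, at 60 degrees from shut (within 7 degrees), held there by the fingers; the cup stands upright (within 7 degrees) on the formerly empty saucer, within 15 mm of its centre, released (all of step 2 and velocity of joint tank_lid between -0.05 and 0.05 rad/s and horizontal distance between cup_mid and saucer below 0.015 m and angle between cup_mid's own z axis and vertical below 0.12 rad and contact force between cup and saucer above 0.3 N and contact force between cup and the fingers below 0.05 N); the arm keeps its last pose, push and grip.
It fails at once if something that was to be left alone was knocked over or shifted by more than 20 mm (distance of any of other_cup, other_saucer, sugar_pot, teaspoon, jug, coffee_jar from where it was at the start of the episode above 0.02 m or distance of saucer from where it was at the start of the episode above 0.03 m).
It fails at once if the cup was tipped over (angle between cup_mid's own z axis and vertical above 0.7 rad).
It also fails if it takes over 58 s, if anything falls off the work surface, if the arm or the gripper's body presses on something with over 40 N, if the wrist force passes 120 N, or if a joint passes its speed limit or range.

### The arm

A 6-joint arm with a two-finger parallel gripper is mounted at the origin on the work surface. World frame = base frame: x ahead of the robot, y to its left, z up, the work surface at z = 0. Lengths are in m, angles in rad, forces in N, time in s.
With the tool pointing down it reaches from about 0.375 to 0.975 m from the base axis. Payload 3.8 kg.
Tool frame: the origin (TCP) lies midway between the tips of the shut fingers; the grasp point (between the pads) lies 19 mm behind it; z points along the fingers, y is the line along which they close (so a half turn about z gives the same grasp; the last joint's range is limited). The gripper opens to 88 mm and grips with 3 to 60 N. Pads are 18 mm wide; open, the fingers measure 123 mm over their backs; the gripper's body (75 mm by 187 mm) begins 45 mm behind the grasp point.
Start: joints at [1.208, 0.264, 1.604, -0, 1.274, -0.037], TCP at [0.216, 0.639, 0.239] pointing down, gripper open.
Joint ranges: [-2.63, 2.63], [-0.94, 2.18], [0.31, 2.57], [-1.31, 4.45], [0, 2.66], [-2.55, 2.55]. Speed limits (rad/s): [2.57, 2.57, 3.14, 3.14, 3.14, 3.14].

### API

Orientations are given as [roll, pitch, yaw] about the fixed x, y, z axes, in that order (R = Rz(yaw) Ry(pitch) Rx(roll)).
In Python, from workcell import sense, get_image, camera_info, finish_job, find_in, place_of gives the robot as it stands.
- The arm moves only by the tool jog_arm, never from a script. Its argument "commands" is a list of rows, each a list of 5 numbers: the opening, from 0 (shut) to 1 (fully open), then the shift along the tool's x, y, z in mm, then the turn about the tool's z in rad. In form: [[grip, tx, ty, tz, yaw], ...]. A call has 1 to 20 rows; each row shifts and turns the commanded pose from where the row before left it, along the tool's axes as they then stand; what a row does not reach is not made up. A row lasts 1/8 s, in which the tool goes at most 62.5 mm and 10.7 degrees, less where a joint would pass 70% of its speed; a pose out of reach is approached as far as the arm can. A call with a gripper value outside its range is refused whole. The fingers move at their own pace and stop on an object; "grip_force" is the grip in N (left out, the last holds). Time passes only in rows, so rows that do not move let the fingers close. It gives the time, the measured TCP pose, the force, the opening and the grip force at its end, in the units of the state.
- sense(): the state, without advancing time (a new reading comes with each control period).
- get_image(name): name is "scene" or "top"; returns the picture (400x640x3 uint8, red, green, blue); there is no depth.
- camera_info(name): a dict with "fov_y" (degrees; the focal length in pixels is half the picture's height over the tangent of half this angle, whatever the lens; pixels are square), "cx", "cy" (the principal point, pixels), "distortion" ([k1, k2, p1, p2, k3] as OpenCV has them; the pictures are not rectified), "R" (3x3) and "t" (3): a world point X has camera coordinates R X + t. Camera axes: x right, y down, z forward; pixel columns grow to the right and rows downward; lengths in m; the calibration is good to about 2 mm. A picture is of the moment at which its call begins. camera_info takes no time and is no camera call.
- finish_job(): hands the job in; it is judged then, once.
Trained networks look in the newest picture that a camera, given by its name, has taken for a name from the list of things; names that differ only in an ending like _2 or _b are one class to them, and where a whole thing is asked for, a point or a joint stands for the part that bears it (a point fixed in the world has none). Each returns a list of dicts, best first, with "score" (0 to 1); they miss things now and then, are a little off and sometimes report something else, mostly with a low value. They report only what shows in the picture. A call takes as long as a camera call. They do not tell look-alikes from the thing itself.
- find_in(query, camera): "location" ([x, y, z] in m, in world coordinates, good to about 4 mm: the middle of the surface that is visible of it).
- place_of(query, camera): "location" ([x, y, z] in m, in world coordinates, good to about 4 mm: a listed point, or the origin of a listed thing).
The state is a dict: "time_s": time; "joint_positions": joint angles; "joint_velocities": joint speeds; "joint_torque": joint torques, N m; "tool_pos": TCP position; "ee_rot": TCP orientation; "contact_force": force on the tool from outside, world axes, zero at the start; "wrist_torque": the same for the moment, N m; "width": finger opening in m; "grip_force": force on a finger pad.
Only numpy, scipy, OpenCV 4.12 (cv2) and the standard library are available. Lean on these libraries where they do the work, as an engineer would, in place of code of your own. Each camera call takes 0.05 s, during which the arm holds its last target. There are 200 camera calls.

## Working session

There is one attempt and no reset: what is moved stays moved. The work goes in short steps, Python scripts to look and compute and a tool call to move; the robot and the scene stay as the last step left them, time stands still between calls to the robot, and variables do not carry over. Pictures are saved under pics/ and viewed, at most 10 in all, crops included, and the job is handed in when it is done.

Besides the shell and the picture viewer there is one more tool, called after "Request:" as name([rows], argument=value, ...), one row to a line, values as JSON. jog_arm: Moves the arm, as the interface text tells. Its arguments: {"type":"object","properties":{"commands":{"type":"array","items":{"type":"array","items":{"type":"number"}}},"grip_force":{"type":"number"}},"required":["commands"]}

```bash
mkdir -p pics
python3 - <<'E'
from workcell import *
import cv2
for c in("scene","top"):
    im=get_image(c); cv2.imwrite(f"pics/{c}0.png",im[:,:,::-1])
    for q in("machine_lid_seat","lid_hinge","lid_tongue","cup_mid","saucer","tray","other_cup","sugar_pot","jug","coffee_jar"):
        print(c,q,[([round(float(v),3) for v in d["location"]],round(float(d["score"]),2)) for d in place_of(q,c)][:4])
s=sense();print(s)
E
```

```text
scene machine_lid_seat [([0.543, -0.178, 0.194], 0.65)]
scene lid_hinge [([0.53, -0.167, 0.224], 0.7), ([0.594, -0.167, 0.191], 0.55)]
scene lid_tongue [([0.472, -0.192, 0.194], 0.73)]
scene cup_mid [([0.361, -0.145, 0.027], 0.49)]
scene saucer [([0.588, 0.129, 0.01], 0.82), ([0.769, 0.075, 0.003], 0.63)]
scene tray [([0.573, 0.24, 0.001], 0.96)]
scene other_cup [([0.59, 0.238, 0.015], 0.74)]
scene sugar_pot [([0.586, 0.347, 0.008], 0.61)]
scene jug [([0.482, 0.581, -0.004], 0.66)]
scene coffee_jar [([0.386, -0.509, 0.001], 0.73)]
top machine_lid_seat [([0.54, -0.177, 0.191], 0.91)]
top lid_hinge [([0.597, -0.167, 0.196], 0.83), ([0.59, 0.24, 0.014], 0.52)]
top lid_tongue [([0.475, -0.191, 0.191], 0.77)]
top cup_mid [([0.53, -0.168, 0.229], 0.83), ([0.363, -0.146, 0.026], 0.71)]
top saucer [([0.591, 0.127, 0.009], 0.61), ([0.77, 0.083, -0.003], 0.6), ([0.383, -0.511, -0.002], 0.53)]
top tray [([0.573, 0.234, -0.001], 0.85)]
top other_cup [([0.591, 0.24, 0.015], 0.77)]
top sugar_pot [([0.585, 0.344, 0.015], 0.56)]
top jug [([0.482, 0.586, 0.002], 0.56)]
top coffee_jar [([0.384, -0.512, -0.0], 0.94)]
{'time_s': 1.1, 'joint_positions': array([ 1.20813570e+00,  2.63871438e-01,  1.60396719e+00, -1.69897939e-05,
        1.27367682e+00, -3.69238861e-02]), 'joint_velocities': array([ 0.00021287, -0.00047821, -0.00140678, -0.00103073, -0.00243983,
       -0.00196035]), 'joint_torque': array([ 8.08998539e-04, -5.02079415e+01, -3.57266557e+01,  7.30633107e-02,
        1.82703766e-02, -6.93965248e-06]), 'tool_pos': array([0.21603385, 0.63951605, 0.23874274]), 'ee_rot': array([3.14151610e+00, 1.90849032e-05, 2.81586089e+00]), 'contact_force': array([-0.36582166,  0.49290181, -0.4193607 ]), 'wrist_torque': array([0.00051384, 0.02623762, 0.02969064]), 'grip_force': 0.0, 'width': 0.08800526085418912}
```

View pics/scene0.png

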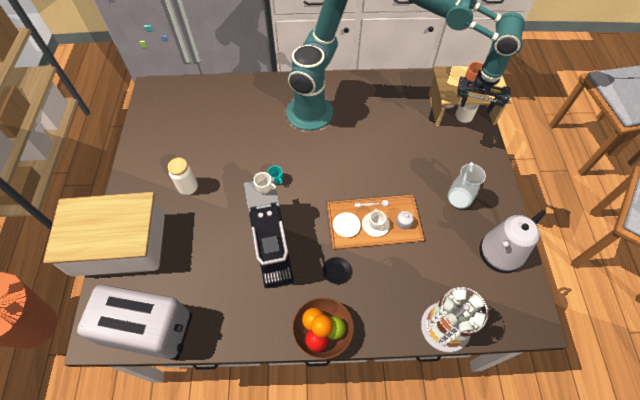

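View pics/top0.png

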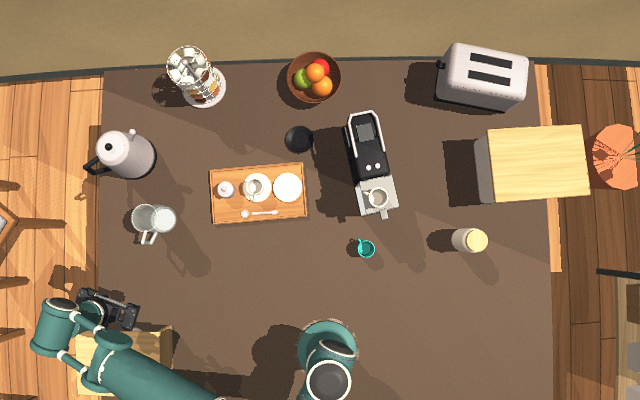

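Run:
```python
import cv2,numpy as np
a=cv2.imread("pics/top0.png")[165:265,330:430];b=cv2.imread("pics/scene0.png")[150:250,220:320]
d=cv2.imread("pics/top0.png")[140:240,205:305]
cv2.imwrite("pics/crop0.png",np.hstack([cv2.resize(x,(266,266),interpolation=cv2.INTER_CUBIC) for x in(a,b,d)]))
from workcell import *
K={}
for c in("top","scene"):
    i=camera_info(c);R=np.array(i["R"]);t=np.array(i["t"]);f=200/np.tan(np.radians(i["fov_y"]/2))
    Km=np.array([[f,0,i["cx"]],[0,f,i["cy"]],[0,0,1]])
    P=np.array([[.53,-.168,.253],[.53+.06,-.168,.253],[.53,-.108,.253],[.597,-.167,.195],[.475,-.1915,.191],[.589,.128,.015]])
    p,_=cv2.projectPoints(P,cv2.Rodrigues(R)[0],t,Km,np.array(i["distortion"],float));print(c,p.reshape(-1,2).round(1).tolist())
```

```text
top [[378.0, 195.9], [377.3, 176.4], [358.5, 196.4], [374.4, 176.6], [383.2, 214.5], [286.9, 187.2]]
scene [[261.7, 179.5], [261.1, 194.7], [279.5, 179.0], [263.4, 205.2], [257.7, 176.4], [346.3, 224.5]]
```

View pics/crop0.png

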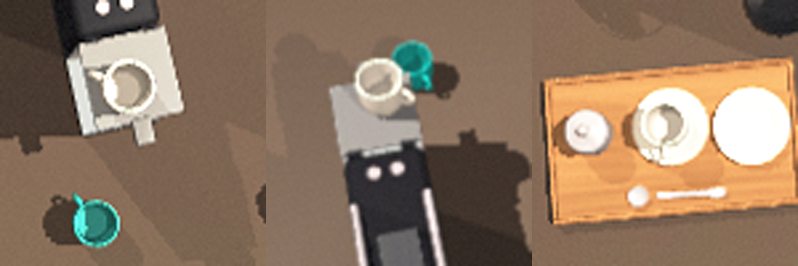

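Candidates in the top image: the white cup on the lid (378,196) is the target. The turquoise look-alike (366,248) and the other cup (256,187) are not. Of the saucers, the empty white one (287,187) is right, and the black one (299,139) and the occupied one (256,187) are not. The crop confirms this: the cup's handle points to about 70° from world x. I'll therefore close the fingers along about -20°, which is a tool yaw of 1.22.

Request:
jog_arm([
  [1, 0, 0, -50, 0],
  [1, 0, 0, -50, 0],
  [1, 0, 0, 0, 0.16],
  [1, 0, 0, 0, 0.16],
  [1, 0, 0, 0, 0.16],
  [1, 0, 0, 0, 0.16],
  [1, 0, 0, 0, 0.16],
  [1, 0, 0, 0, 0.16],
  [1, 0, 0, 0, 0.16],
  [1, 0, 0, 0, 0.16],
  [1, 0, 0, 0, 0.16],
  [1, 0, 0, 0, 0.16],
  [1, 0, 0, 0, 0],
])

```text
time_s: 2.72
tool_pos: [0.216, 0.6395, 0.3387]
ee_rot: [-3.142, 0.0, 1.217]
contact_force: [0.5, 0.3, -1.2]
width: 0.0883
grip_force: 0.0
```

Request:
jog_arm([
  [1, -36, 32, 0, 0],
  [1, -36, 32, 0, 0],
  [1, -36, 32, 0, 0],
  [1, -36, 32, 0, 0],
  [1, -36, 32, 0, 0],
  [1, -36, 32, 0, 0],
  [1, -36, 32, 0, 0],
  [1, -36, 32, 0, 0],
  [1, -36, 32, 0, 0],
  [1, -36, 32, 0, 0],
  [1, -36, 32, 0, 0],
  [1, -36, 32, 0, 0],
  [1, -36, 32, 0, 0],
  [1, -36, 32, 0, 0],
  [1, -36, 32, 0, 0],
  [1, -36, 32, 0, 0],
  [1, -36, 32, 0, 0],
  [1, -36, 31, 0, 0],
  [1, 0, 0, 0, 0],
  [1, 0, 0, 0, 0],
])

```text
time_s: 5.22
tool_pos: [0.5297, -0.1677, 0.3385]
ee_rot: [-3.141, -0.0, 1.217]
contact_force: [-0.3, -0.5, 0.6]
width: 0.088
grip_force: 0.0
```

Run:
```python
from workcell import *
import cv2,numpy as np
L=[]
for c,(y,x) in (("scene",(120,200)),("top",(130,310))):
    im=get_image(c)[:,:,::-1]; L.append(cv2.resize(im[y:y+120,x:x+130],(390,360),interpolation=cv2.INTER_CUBIC))
    print(c,[(d["location"],d["score"]) for d in place_of("cup_mid",c)])
cv2.imwrite("pics/c1.png",np.hstack(L))
```

```text
scene [([0.3613, -0.1452, 0.0291], 0.64), ([0.5296, -0.1672, 0.2244], 0.56), ([0.4815, 0.5838, -0.0018], 0.52)]
top [([0.3627, -0.1452, 0.0308], 0.49), ([0.542, -0.1784, 0.1903], 0.28)]
```

View pics/c1.png

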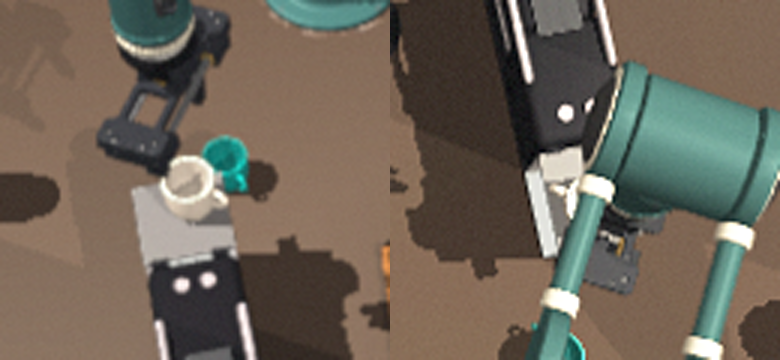

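The scene view shows the cup at crop (188,188), unobstructed below the gripper, and a fresh measurement gives (0.530, -0.167), so the tool is right over it. I'll descend and grip.

Request:
jog_arm([
  [1, 0, 0, 20, 0],
  [1, 0, 0, 20, 0],
  [1, 0, 0, 20, 0],
  [1, 0, 0, 15, 0],
  [1, 0, 0, 15, 0],
  [1, 0, 0, 15, 0],
  [1, 0, 0, 15, 0],
  [1, 0, 0, 0, 0],
  [0.6, 0, 0, 0, 0],
  [0.5, 0, 0, 0, 0],
  [0.5, 0, 0, 0, 0],
  [0.5, 0, 0, 0, 0],
  [0.5, 0, 0, 0, 0],
  [0.5, 0, 0, 0, 0],
], grip_force=12)

```text
time_s: 7.18
tool_pos: [0.5301, -0.1681, 0.2193]
ee_rot: [3.141, 0.0, 1.216]
contact_force: [-2.4, 0.1, 4.6]
width: 0.0585
grip_force: 11.9
```

Request:
jog_arm([
  [0.5, 0, 0, -5, 0],
  [0.5, 0, 0, -10, 0],
  [0.5, 0, 0, -20, 0],
  [0.5, 0, 0, -20, 0],
  [0.5, 0, 0, -20, 0],
  [0.5, 0, 0, -5, 0],
  [0.5, 13, -2, 0, 0],
  [0.5, 25, -4, 0, 0],
  [0.5, 30, -5, 0, 0],
  [0.5, 35, -5, 0, 0],
  [0.5, 35, -6, 0, 0],
  [0.5, 35, -6, 0, 0],
  [0.5, 35, -5, 0, 0],
  [0.5, 35, -5, 0, 0],
  [0.5, 30, -5, 0, 0],
  [0.5, 17, -3, 0, 0],
  [0.5, 8, -1, 0, 0],
  [0.5, 0, 0, 0, 0],
  [0.5, 0, 0, 0, 0],
])

```text
time_s: 9.55
tool_pos: [0.5894, 0.1269, 0.2987]
ee_rot: [-3.142, 0.0, 1.215]
contact_force: [-0.2, -0.3, -0.2]
width: 0.0584
grip_force: 11.9
```

Run:
```python
from workcell import *
import cv2,numpy as np
print(sense()["tool_pos"])
L=[]
for c,(y,x) in (("scene",(120,280)),("top",(110,200))):
    im=get_image(c)[:,:,::-1]; L.append(cv2.resize(im[y:y+120,x:x+130],(390,360),interpolation=cv2.INTER_CUBIC))
    for q in("cup_mid","saucer","lid_tongue","machine_lid_seat","lid_hinge"):print(c,q,[(np.round(d["location"],4),round(d["score"],2)) for d in place_of(q,c)])
cv2.imwrite("pics/c2.png",np.hstack(L))
```

```text
[0.58937589 0.12693349 0.29865284]
scene cup_mid [(array([ 0.3617, -0.1434,  0.0274]), 0.79), (array([0.5918, 0.1228, 0.3021]), 0.63)]
scene saucer [(array([0.5891, 0.1282, 0.013 ]), 0.69), (array([ 0.3813, -0.5076,  0.0021]), 0.68), (array([0.7672, 0.0757, 0.0034]), 0.67)]
scene lid_tongue [(array([ 0.4731, -0.1904,  0.1929]), 0.76)]
scene machine_lid_seat [(array([ 0.5418, -0.1799,  0.1954]), 0.82)]
scene lid_hinge [(array([ 0.5923, -0.1678,  0.1932]), 0.61)]
top cup_mid [(array([ 0.3652, -0.1482,  0.0326]), 0.68), (array([0.592 , 0.1282, 0.3063]), 0.61)]
top saucer [(array([0.7681, 0.0826, 0.0008]), 0.94), (array([0.5921, 0.1297, 0.0118]), 0.63)]
top lid_tongue [(array([ 0.4765, -0.1934,  0.1934]), 0.67)]
top machine_lid_seat [(array([ 0.5447, -0.1769,  0.1918]), 0.75)]
top lid_hinge [(array([ 0.5974, -0.1674,  0.1955]), 0.56), (array([ 0.574 ,  0.2362, -0.0013]), 0.46)]
```

View pics/c2.png

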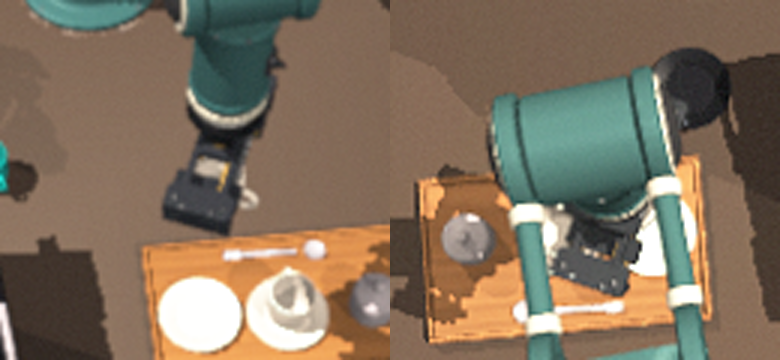

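The cup is held upright in the gripper, with its handle at scene crop (248,198). The empty saucer at scene crop (200,313) is clear. The cup is within about 3 mm of the saucer's axis, so I'll lower it.

Request:
jog_arm([
  [0.5, 1, 0, 20, 0],
  [0.5, 0, 0, 35, 0],
  [0.5, 0, 0, 40, 0],
  [0.5, 0, 0, 40, 0],
  [0.5, 0, 0, 40, 0],
  [0.5, 0, 0, 35, 0],
  [0.5, 0, 0, 25, 0],
  [0.5, 0, 0, 15, 0],
  [0.5, 0, 0, 4, 0],
  [0.5, 0, 0, 2, 0],
  [0.5, 0, 0, 0, 0],
  [0.5, 0, 0, 0, 0],
])

```text
time_s: 11.65
tool_pos: [0.5906, 0.1289, 0.0438]
ee_rot: [3.14, -0.001, 1.216]
contact_force: [-0.7, -0.4, -0.5]
width: 0.0582
grip_force: 11.9
```

Request:
jog_arm([
  [0.5, 0, 0, 2, 0],
  [0.5, 0, 0, 0, 0],
])

```text
time_s: 11.9
tool_pos: [0.5898, 0.1287, 0.0408]
ee_rot: [3.142, 0.0, 1.216]
contact_force: [0.8, 0.2, -0.9]
width: 0.0584
grip_force: 11.9
```

Request:
jog_arm([
  [0.5, 0, 0, 1, 0],
  [0.5, 0, 0, 0, 0],
])

```text
time_s: 12.15
tool_pos: [0.5897, 0.1287, 0.0396]
ee_rot: [-3.141, 0.0, 1.216]
contact_force: [0.6, -0.4, -1.2]
width: 0.0586
grip_force: 11.9
```

Request:
jog_arm([
  [0.5, 0, 0, 1, 0],
  [0.5, 0, 0, 0, 0],
])

```text
time_s: 12.4
tool_pos: [0.5898, 0.1288, 0.0394]
ee_rot: [-3.141, 0.0, 1.216]
contact_force: [-2.7, -0.8, 4.3]
width: 0.0585
grip_force: 11.9
```

Contact shows as 4 N upward. I'll open slowly, then retreat upward.

Request:
jog_arm([
  [0.75, 0, 0, 0, 0],
  [0.9, 0, 0, 0, 0],
  [1, 0, 0, 0, 0],
  [1, 0, 0, 0, 0],
  [1, 0, 0, 0, 0],
  [1, 0, 0, 0, 0],
  [1, 0, 0, -10, 0],
  [1, 0, 0, -25, 0],
  [1, 0, 0, -40, 0],
  [1, 0, 0, -50, 0],
  [1, 0, 0, -50, 0],
  [1, 0, 0, -50, 0],
  [1, 0, 0, -50, 0],
  [1, 0, 0, 0, 0],
])

```text
time_s: 14.15
tool_pos: [0.5925, 0.1292, 0.321]
ee_rot: [3.132, -0.006, 1.216]
contact_force: [-0.3, 0.3, -0.7]
width: 0.0883
grip_force: 0.0
```

Run:
```python
from workcell import *
import cv2,numpy as np
print(sense()["tool_pos"],sense()["ee_rot"])
L=[]
for c,(y,x) in (("scene",(160,300)),("top",(110,200))):
    im=get_image(c)[:,:,::-1]; L.append(cv2.resize(im[y:y+120,x:x+130],(390,360),interpolation=cv2.INTER_CUBIC))
    for q in("cup_mid","saucer","other_cup"):print(c,q,[(np.round(d["location"],4),round(d["score"],2)) for d in place_of(q,c)])
cv2.imwrite("pics/c3.png",np.hstack(L))
```

```text
[0.59247957 0.12923266 0.32096175] [ 3.13151334 -0.00592203  1.21584242]
scene cup_mid [(array([0.5927, 0.1267, 0.0455]), 0.77), (array([ 0.3638, -0.1436,  0.0286]), 0.55)]
scene saucer [(array([0.7686, 0.0765, 0.0018]), 0.85), (array([0.5919, 0.1273, 0.0153]), 0.68)]
scene other_cup [(array([0.5924, 0.2392, 0.0155]), 0.65)]
top cup_mid [(array([ 0.3646, -0.1466,  0.0304]), 0.8), (array([0.5916, 0.1288, 0.0489]), 0.55)]
top saucer [(array([ 0.7683,  0.0821, -0.0041]), 0.81), (array([0.592 , 0.1263, 0.0107]), 0.51)]
top other_cup []
```

View pics/c3.png

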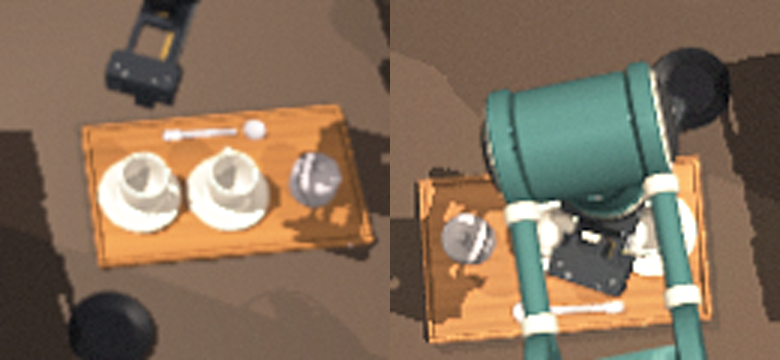

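The cup stands upright and centred on the saucer at scene crop (145,185), within 3 mm, and the other things on the tray haven't moved. Next is the tongue at about (0.474, -0.192, 0.192), lid yaw 0.197.

Request:
jog_arm([
  [1, 0, 0, 0, 0.17],
  [1, 0, 0, 0, 0.17],
  [1, 0, 0, 0, 0.17],
  [1, 0, 0, 0, 0.17],
  [1, 0, 0, 0, 0.17],
  [1, 0, 0, 0, 0.17],
  [1, -18, 29, 0, 0],
  [1, -18, 29, 0, 0],
  [1, -18, 29, 0, 0],
  [1, -18, 29, 0, 0],
  [1, -18, 29, 0, 0],
  [1, -18, 29, 0, 0],
  [1, -18, 29, 0, 0],
  [1, -17, 29, 0, 0],
  [1, -17, 30, 0, 0],
  [1, -17, 30, 0, 0],
  [1, 0, 0, 0, 0],
  [1, 0, 0, 0, 0],
])

```text
time_s: 16.8
tool_pos: [0.473, -0.1916, 0.3132]
ee_rot: [-3.14, 0.0, 0.195]
contact_force: [0.9, -0.2, 0.3]
width: 0.0881
grip_force: 0.0
```

Run:
```python
from workcell import *
import cv2,numpy as np
s=sense();print(s["tool_pos"],s["ee_rot"])
L=[]
for c,(y,x) in (("scene",(120,200)),("top",(150,310))):
    im=get_image(c)[:,:,::-1]; L.append(cv2.resize(im[y:y+120,x:x+130],(390,360),interpolation=cv2.INTER_CUBIC))
    for q in("lid_tongue","lid_hinge"):print(c,q,[(np.round(d["location"],4),round(d["score"],2)) for d in place_of(q,c)])
cv2.imwrite("pics/c4.png",np.hstack(L))
```

```text
[ 0.47295037 -0.19164767  0.31315719] [-3.14039783e+00  4.73281636e-04  1.95321877e-01]
scene lid_tongue [(array([ 0.4758, -0.1938,  0.1898]), 0.89)]
scene lid_hinge [(array([ 0.5979, -0.1657,  0.1944]), 0.79)]
top lid_tongue [(array([ 0.4787, -0.191 ,  0.1922]), 0.68)]
top lid_hinge [(array([ 0.5935, -0.1657,  0.1938]), 0.71)]
```

View pics/c4.png

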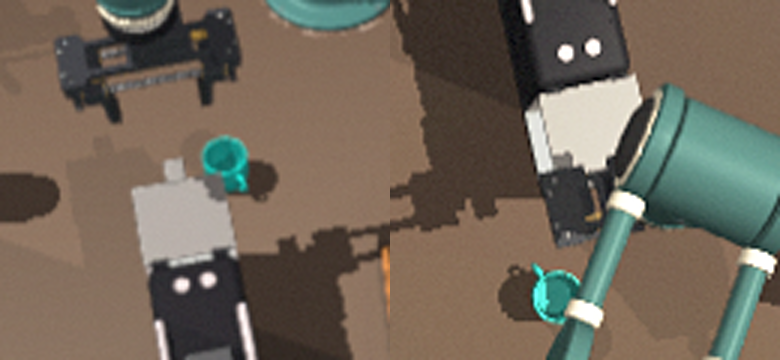

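The lid is bare and shut, and the tongue at scene crop (175,168) is unobstructed between the two fingers. I'll descend and grip lightly.

Request:
jog_arm([
  [1, 1, 0, 20, 0],
  [1, 0, 0, 30, 0],
  [1, 0, 0, 30, 0],
  [1, 0, 0, 25, 0],
  [1, 0, 0, 18, 0],
  [1, 0, 0, 12, 0],
  [1, 0, 0, 6, 0],
  [0.6, 0, 0, 0, 0],
  [0.3, 0, 0, 0, 0],
  [0.1, 0, 0, 0, 0],
  [0.1, 0, 0, 0, 0],
  [0.1, 0, 0, 0, 0],
  [0.1, 0, 0, 0, 0],
  [0.1, 0, 0, 0, 0],
  [0.1, 0, 0, 0, 0],
], grip_force=10)

```text
time_s: 18.98
tool_pos: [0.474, -0.1919, 0.1727]
ee_rot: [-3.141, 0.0, 0.196]
contact_force: [0.1, 0.8, -0.2]
width: 0.0237
grip_force: 10.0
```

Request:
jog_arm([
  [0.1, 0.5, 0, -10.8, 0],
  [0.1, 0, 0, 0, 0],
  [0.1, 1.4, 0, -10.7, 0],
  [0.1, 0, 0, 0, 0],
  [0.1, 2.3, 0, -10.5, 0],
  [0.1, 0, 0, 0, 0],
  [0.1, 3.2, 0, -10.3, 0],
  [0.1, 0, 0, 0, 0],
  [0.1, 4.2, 0, -10, 0],
  [0.1, 0, 0, 0, 0],
  [0.1, 4.9, 0, -9.6, 0],
  [0.1, 0, 0, 0, 0],
  [0.1, 0, 0, 0, 0],
])

```text
time_s: 20.6
tool_pos: [0.4904, -0.1888, 0.2351]
ee_rot: [3.141, -0.0, 0.196]
contact_force: [-4.4, -1.5, 2.5]
width: 0.0237
grip_force: 10.0
```

Request:
jog_arm([
  [0.1, 5, 0, -9.3, 0],
  [0.1, 0, 0, 0, 0],
  [0.1, 6.4, 0, -8.6, 0],
  [0.1, 0, 0, 0, 0],
  [0.1, 7.2, 0, -8, 0],
  [0.1, 0, 0, 0, 0],
  [0.1, 7.9, 0, -7.3, 0],
  [0.1, 0, 0, 0, 0],
  [0.1, 8.6, 0, -6.6, 0],
  [0.1, 0, 0, 0, 0],
  [0.1, 9.1, 0, -5.8, 0],
  [0.1, 0, 0, 0, 0],
  [0.1, 0, 0, 0, 0],
  [0.1, 0, 0, 0, 0],
])

```text
time_s: 22.35
tool_pos: [0.5335, -0.1805, 0.2803]
ee_rot: [3.141, 0.0, 0.196]
contact_force: [2.9, -4.9, -5.9]
width: 0.0232
grip_force: 12.6
```

Run:
```python
from workcell import *
import cv2,numpy as np
s=sense();print(s["tool_pos"],s["contact_force"],s["width"])
L=[]
for c,(y,x) in (("scene",(120,200)),("top",(150,310))):
    im=get_image(c)[:,:,::-1]; L.append(cv2.resize(im[y:y+120,x:x+130],(390,360),interpolation=cv2.INTER_CUBIC))
    for q in("lid_tongue","lid_hinge","cup_mid","saucer"):print(c,q,[(np.round(d["location"],4),round(d["score"],2)) for d in place_of(q,c)])
cv2.imwrite("pics/c5.png",np.hstack(L))
```

```text
[ 0.53352943 -0.18047183  0.28027575] [ 2.90224498 -4.9155324  -5.85347045] 0.02322122805672894
scene lid_tongue [(array([ 0.541 , -0.1801,  0.3005]), 0.57)]
scene lid_hinge [(array([ 0.5952, -0.1672,  0.1915]), 0.89)]
scene cup_mid [(array([ 0.3622, -0.1443,  0.0278]), 0.74), (array([0.592 , 0.1277, 0.0454]), 0.67)]
scene saucer [(array([0.7663, 0.0747, 0.0015]), 0.59), (array([0.5903, 0.1282, 0.0146]), 0.57)]
top lid_tongue [(array([ 0.5411, -0.1793,  0.3026]), 0.43)]
top lid_hinge [(array([0.5719, 0.2349, 0.0014]), 0.71), (array([ 0.5955, -0.1658,  0.1952]), 0.61), (array([ 0.5432, -0.1823,  0.3041]), 0.27)]
top cup_mid [(array([0.5939, 0.1308, 0.047 ]), 0.49)]
top saucer [(array([0.7672, 0.0811, 0.0019]), 0.87), (array([0.5915, 0.1265, 0.0094]), 0.75)]
```

View pics/c5.png

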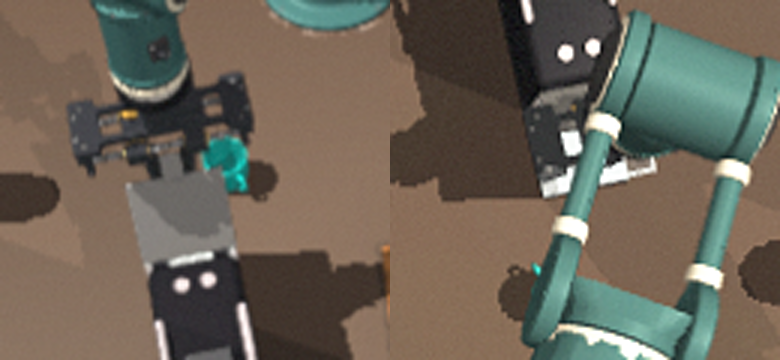

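The lid is up, with the tongue gripped at scene crop (172,165), and the cup is still centred on its saucer. I'll let it settle, then check the angle and that it is still.

Request:
jog_arm([
  [0.1, 0, 0, 0, 0],
  [0.1, 0, 0, 0, 0],
  [0.1, 0, 0, 0, 0],
  [0.1, 0, 0, 0, 0],
  [0.1, 0, 0, 0, 0],
  [0.1, 0, 0, 0, 0],
])

```text
time_s: 23.6
tool_pos: [0.5335, -0.1805, 0.2803]
ee_rot: [3.141, 0.0, 0.196]
contact_force: [2.8, -4.7, -5.2]
width: 0.0237
grip_force: 12.6
```

Run:
```python
from workcell import *
import numpy as np
h=np.array([.5953,-.167,.193])
for k in range(5):
    s=sense()
    for c in("scene","top"):
        get_image(c)
        for d in place_of("lid_tongue",c):
            v=np.array(d["location"])-h
            if np.linalg.norm(v)<.15: print(c,np.round(d["location"],4),np.degrees(np.arctan2(v[2],np.hypot(v[0],v[1]))).round(1))
    print(s["tool_pos"].round(4),s["contact_force"].round(1),s["grip_force"])
```

```text
scene [ 0.5406 -0.1823  0.2993] 61.9
top [ 0.5439 -0.1776  0.3028] 64.5
[ 0.5335 -0.1805  0.2803] [ 2.8 -4.7 -5.2] 12.556543196551502
scene [ 0.5367 -0.1798  0.3001] 60.7
top [ 0.5411 -0.179   0.3037] 63.4
[ 0.5335 -0.1805  0.2803] [ 2.7 -4.6 -5.8] 12.556645539589226
scene [ 0.5352 -0.1793  0.3009] 60.4
top [ 0.5405 -0.1822  0.3017] 62.4
[ 0.5335 -0.1805  0.2803] [ 2.3 -3.5 -5.4] 12.556528919376433
scene [ 0.5375 -0.1771  0.3004] 61.4
top [ 0.5435 -0.1802  0.3038] 64.2
[ 0.5335 -0.1805  0.2803] [ 3.2 -4.8 -5. ] 12.556566533166915
scene [ 0.5386 -0.1809  0.3   ] 61.4
top [ 0.5406 -0.1787  0.3044] 63.3
[ 0.5335 -0.1805  0.2803] [ 1.6 -4.5 -5.7] 12.556566756684333
```

Request:
jog_arm([
  [0.1, -1.5, 0, 0.8, 0],
  [0.1, -1, 0, 0.6, 0],
  [0.1, 0, 0, 0, 0],
  [0.1, 0, 0, 0, 0],
  [0.1, 0, 0, 0, 0],
  [0.1, 0, 0, 0, 0],
  [0.1, 0, 0, 0, 0],
  [0.1, 0, 0, 0, 0],
])

```text
time_s: 25.6
tool_pos: [0.5313, -0.1809, 0.279]
ee_rot: [3.141, -0.0, 0.196]
contact_force: [3.0, -5.0, -5.1]
width: 0.0235
grip_force: 11.2
```

Run:
```python
from workcell import *
import numpy as np
h=np.array([.5953,-.167,.193])
for k in range(3):
    s=sense()
    for c in("scene","top"):
        get_image(c)
        for d in place_of("lid_tongue",c):
            v=np.array(d["location"])-h
            if np.linalg.norm(v)<.15: print(c,np.degrees(np.arctan2(v[2],np.hypot(v[0],v[1]))).round(1))
    print(s["tool_pos"].round(4),s["contact_force"].round(1),s["grip_force"],s["joint_velocities"].round(3))
```

```text
scene 60.3
top 61.1
[ 0.5313 -0.1809  0.279 ] [ 3.  -5.  -5.1] 11.24739739811048 [ 0.001  0.001  0.    -0.001 -0.     0.001]
scene 60.2
top 63.1
[ 0.5313 -0.1809  0.279 ] [ 3.  -3.9 -5.8] 11.24744596076198 [ 0.001 -0.002 -0.001  0.002 -0.001 -0.001]
scene 59.7
top 62.0
[ 0.5313 -0.1809  0.279 ] [ 2.9 -4.2 -5.4] 11.247350525809452 [-0.001  0.002 -0.    -0.001 -0.002 -0.   ]
```

About 60°, steady and held. Handing in.

```bash
python3 -c "
from workcell import *
print(finish_job())"
```

```text
the job is handed in; nothing more can be done
None
```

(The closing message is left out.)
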